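# Try the hand brake of the paint cart

### The arm

A 7-joint arm with a two-finger parallel gripper is mounted at the origin on the work surface. World frame = base frame: x ahead of the robot, y to its left, z up, the work surface at z = 0. Lengths are in m, angles in rad, forces in N, time in s.
With the tool pointing down it reaches from about 0.35 to 0.9 m from the base axis. Payload 8.1 kg.
Tool frame: the origin (TCP) lies at the very end of the fingers, on their centre line; the grasp point (between the pads) lies 19 mm behind it (grasp_offset is the distance from the TCP to the grasp point, in m); z points along the fingers, y is the line along which they close (so a half turn about z gives the same grasp; the last joint's range is limited). The gripper opens to 92 mm and grips with 3 to 60 N. Pads are 19 mm wide; open, the fingers measure 130 mm over their backs; the gripper's body (75 mm by 190 mm) begins 47 mm behind the grasp point.
Start: joints at [1.174, 0.434, 0.025, 1.573, -0.012, 1.134, -0.075], TCP at [0.181, -0.598, 0.227] pointing down, gripper open.
Joint ranges: [-2.62, 2.62], [-0.44, 2.09], [-1.27, 1.32], [0.08, 2.57], [-1.32, 4.46], [0.12, 2], [-2.74, 2.74]. Speed limits (rad/s): [2.22, 2.22, 3.01, 3.01, 3.14, 3.14, 3.14].

### API

Orientations are given as a rotation vector (axis times angle).
In Python, from cell import observe, get_image, camera_params, sign_off, silhouettes, grasp_offset gives the robot as it stands. The module is installed in compiled form; this text tells all that it offers.
- The arm moves only by the tool jog_arm, never from a script. Its argument "motion" is a list that holds one entry, the list of rows, each a list of 7 numbers: the shift along the tool's x, y, z in m, then the turn, a rotation vector about the tool's x, y, z in rad, then the closure, from -1 (fully open) to 1 (shut), so that 0 is half open. In form: [[[dx, dy, dz, wx, wy, wz, hand], ...]]. A call has 1 to 10 rows; each row is the pose to reach, as a shift and turn from the pose commanded when the call began, along the tool's axes at that moment; what a row does not reach only later rows make up. A row lasts 1/12 s, in which the tool goes at most 41.7 mm and 7.16 degrees, less where a joint would pass 70% of its speed; a pose out of reach is approached as far as the arm can. A call with a gripper value outside its range is refused whole. The fingers move at their own pace and stop on an object; "force" is the grip in N (left out, the last holds). Time passes only in rows, so rows that repeat a pose let the fingers close. It gives the time, the measured TCP pose, the force, the opening and the grip force at its end, in the units of the state.
- observe(): the state, without advancing time (a new reading comes with each control period).
- get_image(name): name is "scene" or "top" or "wrist"; returns the picture (400x640x3 uint8, red, green, blue); there is no depth.
- camera_params(name): a dict with "vertical_fov" (degrees; the focal length in pixels is half the picture's height over the tangent of half this angle, whatever the lens; pixels are square), "cx", "cy" (the principal point, pixels), "T" (4x4, takes a point from camera to world coordinates). Camera axes: x right, y down, z forward; pixel columns grow to the right and rows downward; lengths in m; the calibration is good to about 2 mm. A picture is of the moment at which its call begins: read the wrist's pose just before it. camera_params takes no time and is no camera call; for the wrist camera it gives the pose at the moment of the call.
- sign_off(): hands the job in; it is judged then, once.
Trained networks look in the newest picture that a camera, given by its name, has taken for a name from the list of things; names that differ only in an ending like _2 or _b are one class to them, and where a whole thing is asked for, a point or a joint stands for the part that bears it (a point fixed in the world has none). Each returns a list of dicts, best first, with "p" (0 to 1); they miss things now and then, are a little off and sometimes report something else, mostly with a low value. They report only what shows in the picture. A call takes as long as a camera call.
- silhouettes(query, camera): "mask" (400x640 bool, what is visible of it) and "pixel" ([column, row] in pixels, amid what is visible of it).
The state is a dict: "clock": time; "joints": joint angles; "dq": joint speeds; "joint_efforts": joint torques, N m; "position": TCP position; "ee_rot": TCP orientation; "force": force on the tool from outside, world axes, zero at the start; "ft_torque": the same for the moment, N m; "width": opening from 0.0 (shut) to 1.0 (fully open); "gripper_force": force on a finger pad.
Only numpy, scipy, OpenCV 4.12 (cv2) and the standard library are available. Lean on these libraries where they do the work, as an engineer would, in place of code of your own. Each camera call takes 0.05 s, during which the arm holds its last target. There are 200 camera calls.

### The job

Try the hand brake of the paint cart: with the backs or outside of the fingers, press the red lever in towards the push bar until it comes up firm, still short of the bar, hold it there for a moment, then take the fingers off it so that it springs all the way out. Then press it in firm again and keep it pressed so that the cart can be tried: the program finishes while still holding the lever in. Do not force the lever, do not pinch it or hook fingers in behind it, do not lean on the cart, and leave the paints and tools where they stand.

Things in the scene. Friction and masses are not known exactly. Their poses are not given: they have to be found in the camera images.
- cart: blue two-tray steel paint cart, fixed, parked at the far table edge. Origin: at table-top level (z = 0) below the middle of its push bar; x level from the bar towards the trays (away from the robot), y along the bar, z up. Upper tray: from x = 155 mm, 460 mm wide, rim 45 mm above table-top level, floor 21 mm below it
- bar_middle (a point): middle of the cart's push bar, on its centre line, 170 mm above the table top; axes as the cart's. The bar is a level steel tube 25 mm thick and 382 mm long along y; at both ends tubes bend down and away (+x) to the tray, 215 mm either side of the middle
- brake: the hand brake: black clamp (42 mm thick, 30 mm wide) on the bar, aluminium cylinder on its -y side, red-sleeved hand lever on its +y side. Origin: on the bar's centre line, mid clamp; axes as the cart's. The lever turns level about an upright bolt at (36, 0, 0) mm; when out, its red sleeve runs parallel to the bar, 76 mm from the bar's centre line, y = 48 mm to a 20 mm ball end at y = 134 mm
- lever_grip (a point): point on the outer face (the side away from the bar) of the lever's red sleeve, which is round and 15 mm thick; 95 mm along y and 47.5 mm along x from the pivot bolt, 170 mm above the table top. Moves with the lever; x points straight out of that face, away from the bar, y along the sleeve towards the ball end, z up
- brake_lever (a joint): lever angle, rad: 0 = sprung out (under 0.03), growing as it is pressed to the bar (anticlockwise from above). At 0.28 the brake bites and it comes up firm, about 28 mm short of the bar at the grip; it gives only about 0.02 rad more at 20 N. Spring: about 1.6 N at the grip at 0, 3.3 N at the bite. Firm: over 0.27. Over 30 N is forcing
- gesso_tub: white paint tub with a green lid, 111 mm across, 105 mm high, standing on the cart's upper tray; origin at the centre of its underside
- ink_bottle: red bottle with a red cap, 54 mm across, 130 mm high, standing on the cart's upper tray; origin at the centre of its underside
- spray_bottle: green spray bottle with a white head, 72 mm across, 192 mm high, standing on the cart's upper tray; origin at the centre of its underside
- brush_tin: ribbed metal tin full of brushes, 82 mm across, tin 105 mm high, brushes to 218 mm, on the table; origin at the centre of its underside
- blue_jar: blue paint jar with a black cap, 68 mm across, 85 mm high, on the table; origin at the centre of its underside
- ochre_jar: orange paint jar with a black cap, 60 mm across, 75 mm high, on the table; origin at the centre of its underside
- palette: white plate with dabs of paint, 210 mm across, 14 mm high, on the table; origin at the centre of its underside
- palette_knife: palette knife with a wooden handle, 200 mm long, lying on the table; origin under its middle

How it is judged:
On the way, in this order (a step that is already met when the one before it is completed fails the run):
1. the lever is pressed in firm by the fingers (past 0.27 rad) (value of joint brake_lever above 0.27 rad and contact force between the fingers and brake above 2 N), for 0.3 s.
2. the fingers are off it and it has sprung all the way out (under 0.03 rad) (value of joint brake_lever below 0.03 rad and contact force between the fingers and brake below 0.3 N), for 0.2 s.
3. the lever is pressed in firm again (past 0.27 rad) (all of step 1), for 0.3 s.
At the end, for the whole second after the job is handed in: the lever is held in past 0.27 rad by the fingers (2 to 30 N) from its outer side, and every paint and tool stands within 30 mm of where it began (all of step 3 and contact force between anything else and brake below 30 N and x of the grasp point in the frame of lever_grip above -0.004 m and distance of each of gesso_tub, ink_bottle, spray_bottle, brush_tin, blue_jar, ochre_jar, palette, palette_knife from where it was at the start of the episode below 0.03 m); the arm keeps its last pose, push and grip.
It fails at once if the lever is forced with more than 30 N (contact force between anything else and brake above 30 N).
It fails at once if the lever is pinched, or fingers are hooked in behind it: the grasp point lies behind the sleeve's outer face (by more than 4 mm) while the fingers press on it (contact force between the fingers and brake above 1 N and x of the grasp point in the frame of lever_grip below -0.004 m).
It fails at once if the robot leans on the cart with more than 8 N (contact force between any of the fingers, the arm and cart above 8 N).
It fails at once if a paint or tool is moved more than 30 mm (distance of any of gesso_tub, ink_bottle, spray_bottle, brush_tin, blue_jar, ochre_jar, palette, palette_knife from where it was at the start of the episode above 0.03 m).
It also fails if it takes over 58 s, if anything falls off the work surface, if the arm or the gripper's body presses on something with over 40 N, if the wrist force passes 120 N, or if a joint passes its speed limit or range.

## Working session

There is one attempt and no reset: what is moved stays moved. The work goes in short steps, Python scripts to look and compute and a tool call to move; the robot and the scene stay as the last step left them, time stands still between calls to the robot, and variables do not carry over. Pictures are saved under pics/ and viewed, at most 10 in all, crops included, and the job is handed in when it is done.

Besides the shell and the picture viewer there is one more tool, called as a command line: name --argument value ..., lists and objects as JSON in quotes. jog_arm: Moves the arm, as the interface text tells. Its arguments: {"type":"object","properties":{"motion":{"type":"array"},"force":{"type":"number"}},"required":["motion"]}

```bash
mkdir -p pics; python3 - <<'E'
from cell import *
import cv2,numpy as np
print({k:np.round(v,3) for k,v in observe().items()}, grasp_offset)
ims=[]
for c in ["scene","top"]:
    im=get_image(c); p=camera_params(c); print(c,p["vertical_fov"],p["cx"],p["cy"],np.round(p["T"],3).tolist())
    cv2.imwrite(f"pics/{c}.png",im[...,::-1])
    for q in ["brake","lever_grip","cart"]:
        for d in silhouettes(q,c)[:2]:
            ys,xs=np.where(d["mask"]); print(c,q,round(d["p"],2),d["pixel"],xs.min() if len(xs) else 0,xs.max(),ys.min(),ys.max())
E
```

```text
{'clock': np.float64(0.0), 'joints': array([ 1.174,  0.435,  0.025,  1.574, -0.012,  1.134, -0.075]), 'dq': array([-0.   , -0.   ,  0.   ,  0.001,  0.001,  0.001,  0.   ]), 'joint_efforts': array([ 0.0000e+00, -6.6786e+01,  9.8500e-01, -3.1446e+01, -6.1000e-02,
        4.3000e-02,  0.0000e+00]), 'position': array([ 0.181, -0.598,  0.226]), 'ee_rot': array([-3.106e+00, -4.590e-01,  1.000e-03]), 'force': array([0.051, 0.166, 0.555]), 'ft_torque': array([ 0.012, -0.039,  0.046]), 'gripper_force': np.float64(0.0), 'width': np.float64(1.001)} 0.0188
scene 42.38047908959818 322.71562290585916 196.537029393097 [[-0.601, 0.519, -0.608, 1.393], [0.799, 0.367, -0.476, 0.723], [-0.023, -0.772, -0.635, 1.011], [0.0, 0.0, 0.0, 1.0]]
scene brake 0.75 [310.4, 150.0] 282 342 138 176
scene lever_grip 0.65 [319.5, 165.7] 302 343 153 177
scene cart 0.76 [248.2, 323.6] 71 406 133 399
top 50.11502086395918 325.31264892175926 197.8627303575754 [[0.028, -0.981, 0.192, 0.298], [-1.0, -0.025, 0.018, 0.031], [-0.013, -0.192, -0.981, 1.258], [0.0, 0.0, 0.0, 1.0]]
top brake 0.97 [372.2, 216.3] 313 401 203 242
top lever_grip 0.82 [338.7, 207.2] 312 364 203 219
top cart 0.93 [324.8, 105.0] 242 425 0 248
```

View pics/top.png

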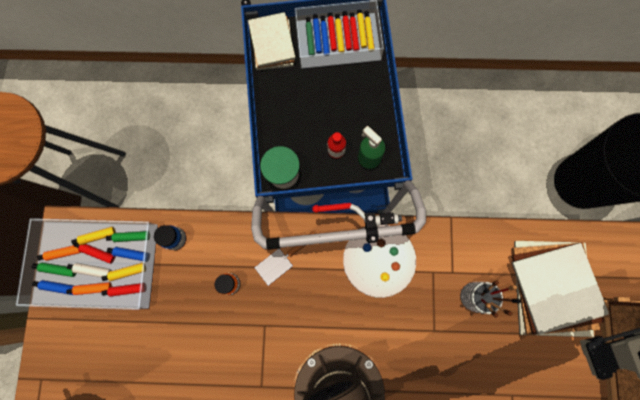

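View pics/scene.png

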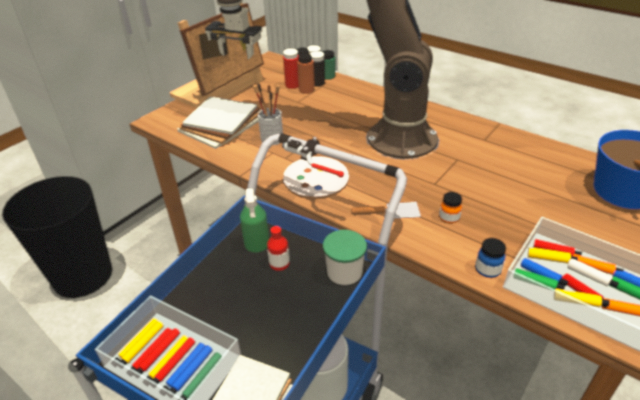

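```bash
cat > h.py <<'E'
from cell import *
import cv2,numpy as np
def ray(c,px,z):
    p=camera_params(c);f=200/np.tan(np.radians(p["vertical_fov"])/2);T=np.array(p["T"])
    d=T[:3,:3]@np.array([(px[0]-p["cx"])/f,(px[1]-p["cy"])/f,1]);o=T[:3,3]
    return o+d*(z-o[2])/d[2]
def proj(c,P):
    p=camera_params(c);f=200/np.tan(np.radians(p["vertical_fov"])/2);T=np.array(p["T"])
    q=np.linalg.inv(T)@np.append(P,1);return np.array([p["cx"]+f*q[0]/q[2],p["cy"]+f*q[1]/q[2]])
E
python3 - <<'E'
from h import *
for c in ["top","scene"]:
    im=get_image(c)
    d=silhouettes("lever_grip",c)[0];m=d["mask"].astype(np.uint8)
    hsv=cv2.cvtColor(im,cv2.COLOR_RGB2HSV);red=((hsv[...,0]<8)|(hsv[...,0]>172))&(hsv[...,1]>150)&(hsv[...,2]>60)
    rr=red&(cv2.dilate(m,np.ones((5,5)))>0)
    for mm in (m>0,rr):
        b=cv2.boxPoints(cv2.minAreaRect(np.argwhere(mm)[:,::-1].astype(np.float32)))
        print(c,np.round(b,1).tolist()); print(np.round([ray(c,x,.17)[:2] for x in b],3).tolist())
for q in ["gesso_tub","ink_bottle","spray_bottle","brush_tin","blue_jar","ochre_jar","palette","palette_knife"]:
    for d in silhouettes(q,"top")[:1]: print(q,round(d["p"],2),d["pixel"],np.round(ray("top",d["pixel"],.08),3))
E
```

```text
top [[312.3999938964844, 211.39999389648438], [314.20001220703125, 198.10000610351562], [366.3999938964844, 204.89999389648438], [364.70001220703125, 218.1999969482422]]
[[0.474, 0.083], [0.509, 0.08], [0.495, -0.056], [0.46, -0.052]]
top [[311.70001220703125, 205.1999969482422], [350.0, 202.5], [350.5, 209.8000030517578], [312.20001220703125, 212.39999389648438]]
[[0.491, 0.085], [0.5, -0.013], [0.481, -0.015], [0.472, 0.083]]
scene [[299.6000061035156, 160.1999969482422], [304.79998779296875, 150.6999969482422], [344.5, 172.3000030517578], [339.29998779296875, 181.89999389648438]]
[[0.497, -0.056], [0.452, -0.074], [0.471, 0.079], [0.514, 0.092]]
scene [[311.20001220703125, 166.6999969482422], [312.29998779296875, 163.10000610351562], [342.79998779296875, 172.1999969482422], [341.79998779296875, 175.8000030517578]]
[[0.503, -0.011], [0.488, -0.019], [0.474, 0.075], [0.488, 0.082]]
gesso_tub 0.59 [281.8, 166.4] [0.617 0.179 0.08 ]
ink_bottle 0.9 [334.5, 144.3] [0.686 0.03  0.08 ]
spray_bottle 0.69 [367.4, 151.0] [ 0.668 -0.064  0.08 ]
brush_tin 0.87 [483.8, 294.8] [ 0.275 -0.379  0.08 ]
blue_jar 0.81 [170.3, 237.1] [0.407 0.479 0.08 ]
ochre_jar 0.58 [227.0, 282.3] [0.288 0.312 0.08 ]
palette 0.96 [379.6, 263.4] [ 0.35 -0.1   0.08]
palette_knife 0.62 [273.8, 265.2] [0.338 0.188 0.08 ]
```

The top view shows the red sleeve from (312,208) to (350,206), level just beyond the bar (265,244)–(415,230), with the clamp at about (375,225). The scene view agrees. At z = 0.17 the sleeve measures 98 mm long and is yawed about 0.1 rad. The grip's outer face is at about (0.494, 0.036). The brush tin at (0.275, -0.379) lies near the route, so I'll raise the arm first and close the fingers.

jog_arm --motion '[[[0,0,-0.04,0,0,0,1],[0,0,-0.08,0,0,0,1],[0,0,-0.11,0,0,0,1],[0.03,-0.03,-0.11,0,0,0,1],[0.055,-0.055,-0.11,0,0,0,1],[0.08,-0.08,-0.11,0,0,0,1],[0.105,-0.105,-0.11,0,0,0,1],[0.13,-0.13,-0.11,0,0,0,1],[0.155,-0.155,-0.11,0,0,0,1],[0.18,-0.18,-0.11,0,0,0,1]]]' --force 40

```text
clock: 1.83
position: [0.3016, -0.3722, 0.337]
ee_rot: [3.107, 0.46, 0.0]
force: [0.1, -0.2, -0.1]
width: 0.324
gripper_force: 0.0
```

jog_arm --motion '[[[0.027,-0.027,0,0,0,0,1],[0.054,-0.054,0,0,0,0,1],[0.081,-0.081,0,0,0,0,1],[0.108,-0.108,0,0,0,0,1],[0.135,-0.135,0,0,0,0,1],[0.162,-0.162,0,0,0,0,1],[0.189,-0.189,0,0,0,0,1],[0.216,-0.216,0,0,0,0,1],[0.243,-0.243,0,0,0,0,1],[0.27,-0.27,0,0,0,0,1]]]'

```text
clock: 2.67
position: [0.4819, -0.0355, 0.3371]
ee_rot: [3.107, 0.459, 0.001]
force: [0.6, -0.4, 0.3]
width: 0.004
gripper_force: 0.0
```

jog_arm --motion '[[[0.025,-0.02,0,0,0,0,1],[0.045,-0.04,0,0,0,0,1],[0.067,-0.06,0,0,0,0,1],[0.067,-0.06,0.02,0,0,0,1],[0.067,-0.06,0.04,0,0,0,1],[0.067,-0.06,0.06,0,0,0,1],[0.067,-0.06,0.06,0,0,0,1],[0.067,-0.06,0.06,0,0,0,1]]]'

```text
clock: 3.33
position: [0.5277, 0.0394, 0.2764]
ee_rot: [-3.108, -0.46, 0.003]
force: [0.4, 0.8, -0.3]
width: 0.006
gripper_force: 0.0
```

```bash
python3 - <<'E'
from h import *
s=observe();print(np.round(s["position"],4),s["clock"])
im=get_image("wrist");cv2.imwrite("pics/w1.png",im[...,::-1])
for d in silhouettes("lever_grip","wrist")[:2]:
    if d["mask"].any():
        b=cv2.boxPoints(cv2.minAreaRect(np.argwhere(d["mask"])[:,::-1].astype(np.float32)))
        print(d["p"],b.tolist(),np.round([ray("wrist",x,.17)[:2] for x in b],3).tolist())
    print("grip px",proj("wrist",[.494,.036,.17]),"tcp@.17",proj("wrist",[*s["position"][:2],.17]))
E
```

```text
[0.5277 0.0394 0.2764] 3.3333
0.68 [[251.693115234375, 241.0693359375], [253.93072509765625, 218.69308471679688], [378.980224609375, 231.19802856445312], [376.74261474609375, 253.57427978515625]] [[0.471, 0.083], [0.492, 0.086], [0.512, -0.021], [0.491, -0.026]]
grip px [310.61661881 231.82237036] tcp@.17 [318.14993647 195.2194984 ]
```

View pics/w1.png

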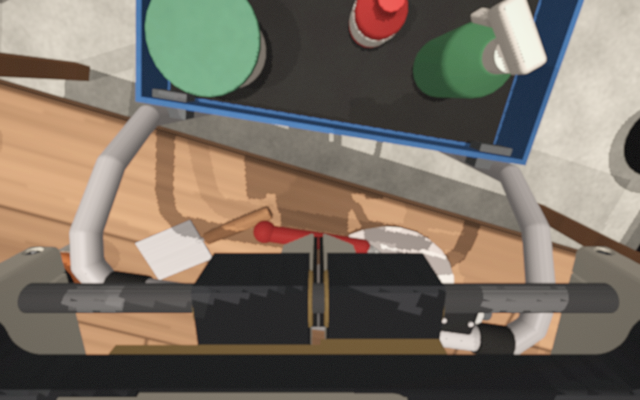

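The wrist view shows the sleeve from its ball at (264,232) to (365,245), with the closed fingertips at about (318,245), just clear of its outer side. There's free space down between the lever and the tray. I'll move a little further out and go down.

jog_arm --motion '[[[0.006,0,0.02,0,0,0,1],[0.006,0,0.04,0,0,0,1],[0.006,0,0.06,0,0,0,1],[0.006,0,0.08,0,0,0,1],[0.006,0,0.1,0,0,0,1],[0.006,0,0.115,0,0,0,1],[0.006,0,0.126,0,0,0,1],[0.006,0,0.126,0,0,0,1],[0.006,0,0.126,0,0,0,1]]]'

```text
clock: 4.18
position: [0.5344, 0.0414, 0.1515]
ee_rot: [3.108, 0.459, 0.001]
force: [-1.5, 0.3, -0.4]
width: 0.005
gripper_force: 0.0
```

```bash
python3 - <<'E'
from h import *
s=observe();print(np.round(s["position"],4),np.round(s["force"],2),s["clock"])
im=get_image("wrist");t=get_image("top")[150:270,260:440];cv2.imwrite("pics/w2.png",np.vstack([im[...,::-1][150:350,100:540],cv2.resize(t,(440,293))[...,::-1]]))
E
```

```text
[0.5344 0.0414 0.1515] [-1.5   0.29 -0.41] 4.1833
```

View pics/w2.png

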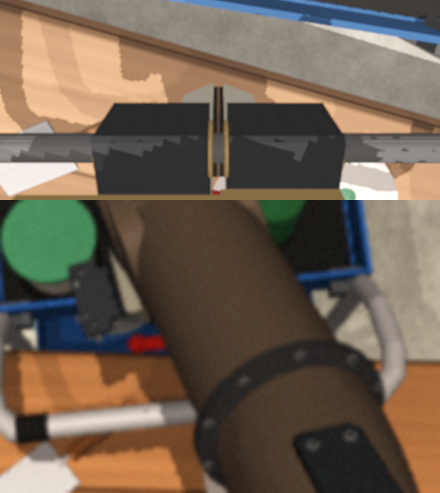

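The fingers are down outside the lever with no contact beyond noise: the red shows only in the gap at (218,190), on the robot side. Now I'll approach along cart -x.

jog_arm --motion '[[[-0.005,-0.001,0,0,0,0,1],[-0.01,-0.002,0,0,0,0,1],[-0.015,-0.003,0,0,0,0,1],[-0.02,-0.004,0,0,0,0,1],[-0.025,-0.005,0,0,0,0,1],[-0.03,-0.006,0,0,0,0,1],[-0.03,-0.006,0,0,0,0,1],[-0.03,-0.006,0,0,0,0,1]]]'

```text
clock: 4.95
position: [0.5036, 0.0384, 0.151]
ee_rot: [3.108, 0.46, 0.001]
force: [1.6, 0.7, -0.3]
width: 0.002
gripper_force: 0.7
```

jog_arm --motion '[[[-0.002,0,0,0,0,0,1],[-0.004,-0.001,0,0,0,0,1],[-0.006,-0.001,0,0,0,0,1],[-0.008,-0.002,0,0,0,0,1],[-0.01,-0.002,0,0,0,0,1],[-0.01,-0.002,0,0,0,0,1],[-0.01,-0.002,0,0,0,0,1]]]'

```text
clock: 5.53
position: [0.4933, 0.0375, 0.1508]
ee_rot: [-3.108, -0.46, -0.0]
force: [2.7, 2.8, 0.1]
width: 0.003
gripper_force: 1.6
```

jog_arm --motion '[[[-0.002,0,0,0,0,0,1],[-0.004,-0.001,0,0,0,0,1],[-0.006,-0.001,0,0,0,0,1],[-0.008,-0.002,0,0,0,0,1],[-0.008,-0.002,0,0,0,0,1],[-0.008,-0.002,0,0,0,0,1]]]'

```text
clock: 6.03
position: [0.4854, 0.0379, 0.1509]
ee_rot: [-3.107, -0.461, -0.002]
force: [4.0, 6.4, -1.4]
width: 0.004
gripper_force: 3.0
```

jog_arm --motion '[[[-0.001,0,0,0,0,0,1],[-0.002,0,0,0,0,0,1],[-0.002,0,0,0,0,0,1],[-0.002,0,0,0,0,0,1]]]'

```text
clock: 6.37
position: [0.4838, 0.0379, 0.151]
ee_rot: [-3.106, -0.461, -0.003]
force: [4.9, 7.5, -2.1]
width: 0.004
gripper_force: 3.6
```

jog_arm --motion '[[[-0.001,0,0,0,0,0,1],[-0.002,0,0,0,0,0,1],[-0.002,0,0,0,0,0,1],[-0.002,0,0,0,0,0,1]]]'

```text
clock: 6.7
position: [0.4821, 0.0377, 0.1511]
ee_rot: [-3.105, -0.462, -0.004]
force: [5.8, 9.0, -1.2]
width: 0.005
gripper_force: 4.1
```

The sideways force is friction as the sleeve slides past in its arc. I'll follow the arc along the sleeve to relieve it.

jog_arm --motion '[[[0,-0.002,0,0,0,0,1],[0,-0.004,0,0,0,0,1],[0,-0.006,0,0,0,0,1],[0,-0.007,0,0,0,0,1],[0,-0.007,0,0,0,0,1],[0,-0.007,0,0,0,0,1]]]'

```text
clock: 7.2
position: [0.4791, 0.0422, 0.1507]
ee_rot: [3.107, 0.459, -0.0]
force: [3.7, -1.1, 0.3]
width: 0.005
gripper_force: 1.4
```

```bash
python3 - <<'E'
from h import *
s=observe();print(np.round(s["position"],4),np.round(s["force"],2),np.round(s["ft_torque"],2))
im=get_image("wrist");t=get_image("scene")[100:220,220:400];cv2.imwrite("pics/w3.png",np.vstack([im[...,::-1][150:350,100:540],cv2.resize(t,(440,293))[...,::-1]]))
E
```

```text
[0.4791 0.0422 0.1507] [ 3.67 -1.07  0.27] [-0.15 -0.73  0.07]
```

View pics/w3.png

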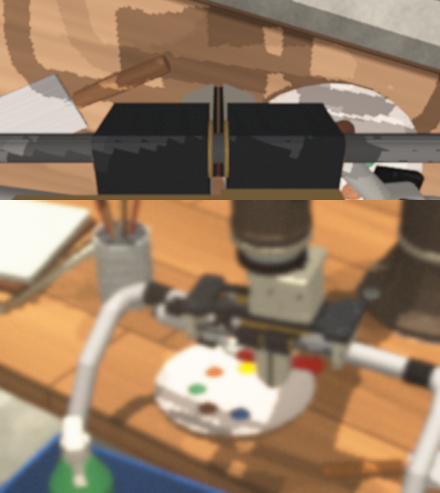

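Confirmed, it was friction: the side force is gone. The scene crop shows the fingertips on the outer side of the red sleeve, at (275,365) in the crop. I'll press on along the arc in small steps.

jog_arm --motion '[[[-0.001,-0.0005,0,0,0,0,1],[-0.002,-0.001,0,0,0,0,1],[-0.002,-0.001,0,0,0,0,1],[-0.002,-0.001,0,0,0,0,1]]]'

```text
clock: 7.63
position: [0.4774, 0.0428, 0.1508]
ee_rot: [3.108, 0.46, 0.001]
force: [4.8, -1.0, -1.1]
width: 0.008
gripper_force: 2.1
```

jog_arm --motion '[[[-0.001,-0.0005,0,0,0,0,1],[-0.001,-0.0005,0,0,0,0,1],[-0.001,-0.0005,0,0,0,0,1]]]'

```text
clock: 7.88
position: [0.4771, 0.0431, 0.151]
ee_rot: [3.108, 0.46, 0.004]
force: [7.7, -2.0, -2.6]
width: 0.005
gripper_force: 3.4
```

jog_arm --motion '[[[-0.001,-0.0003,0,0,0,0,1],[-0.001,-0.0003,0,0,0,0,1],[-0.001,-0.0003,0,0,0,0,1]]]'

```text
clock: 8.13
position: [0.477, 0.0432, 0.1512]
ee_rot: [-3.108, -0.46, -0.007]
force: [11.1, -0.5, -4.0]
width: 0.001
gripper_force: 4.7
```

jog_arm --motion '[[[-0.001,0,0,0,0,0,1],[-0.001,0,0,0,0,0,1],[-0.001,0,0,0,0,0,1]]]'

```text
clock: 8.38
position: [0.4769, 0.0432, 0.1514]
ee_rot: [-3.107, -0.46, -0.009]
force: [12.9, -0.8, -5.6]
width: 0.004
gripper_force: 6.1
```

Now firm: 13 N with no further travel, about 29 mm in. I'll hold it and check the sleeve's angle.

jog_arm --motion '[[[0,0,0,0,0,0,1],[0,0,0,0,0,0,1],[0,0,0,0,0,0,1],[0,0,0,0,0,0,1],[0,0,0,0,0,0,1],[0,0,0,0,0,0,1]]]'

```text
clock: 8.88
position: [0.4769, 0.0432, 0.1514]
ee_rot: [-3.107, -0.46, -0.009]
force: [13.1, -0.3, -6.1]
width: 0.002
gripper_force: 6.0
```

```bash
cat >> h.py <<'E'
def ang(c):
    im=get_image(c);hsv=cv2.cvtColor(im,cv2.COLOR_RGB2HSV);red=((hsv[...,0]<8)|(hsv[...,0]>172))&(hsv[...,1]>150)&(hsv[...,2]>60)
    W=[ray(c,p[::-1],.17)[:2] for p in np.argwhere(red)]
    W=np.array([w for w in W if .42<w[0]<.53 and -.03<w[1]<.11])
    if len(W)<10: return c,len(W)
    v=cv2.fitLine(W.astype(np.float32),cv2.DIST_HUBER,0,.005,.005).ravel()
    return c,len(W),np.round([np.arctan2(-v[0],v[1]) if v[1]>0 else np.arctan2(v[0],-v[1]),*W.mean(0),*W.min(0),*W.max(0)],3)
E
python3 - <<'E'
from h import *
print(ang("scene"),ang("top"))
im=get_image("scene")[130:200,260:370];cv2.imwrite("pics/s4.png",cv2.resize(im,None,fx=6,fy=6)[...,::-1])
E
```

```text
('scene', 68, array([ 0.418,  0.45 ,  0.057,  0.431, -0.006,  0.48 ,  0.085])) ('top', 15, array([-0.509,  0.438,  0.078,  0.434,  0.072,  0.442,  0.083]))
```

View pics/s4.png

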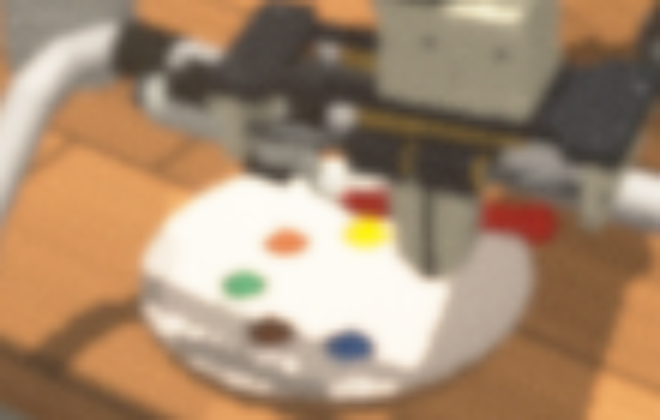

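The crop shows the sleeve swung in, red at (365,205) and (520,220), with the fingers on its outer side at (435,230). The fitted turn is about 0.3 rad, so the lever is firm. Next I'll release it fully.

jog_arm --motion '[[[0.004,0.001,0,0,0,0,1],[0.009,0.003,0,0,0,0,1],[0.014,0.005,0,0,0,0,1],[0.02,0.007,0,0,0,0,1],[0.027,0.008,0,0,0,0,1],[0.035,0.009,0,0,0,0,1],[0.043,0.009,0,0,0,0,1],[0.05,0.009,0,0,0,0,1],[0.055,0.009,0,0,0,0,1],[0.055,0.009,0,0,0,0,1]]]'

```text
clock: 9.87
position: [0.5301, 0.0508, 0.1506]
ee_rot: [-3.107, -0.46, -0.0]
force: [-0.3, -0.4, -0.2]
width: 0.005
gripper_force: 0.0
```

jog_arm --motion '[[[0,0,0,0,0,0,1],[0,0,0,0,0,0,1],[0,0,0,0,0,0,1],[0,0,0,0,0,0,1],[0,0,0,0,0,0,1],[0,0,0,0,0,0,1]]]'

```text
clock: 10.37
position: [0.5291, 0.05, 0.1508]
ee_rot: [3.108, 0.46, 0.0]
force: [0.7, -0.8, 0.0]
width: 0.005
gripper_force: 0.0
```

```bash
python3 - <<'E'
from h import *
s=observe();print(np.round(s["position"],4),np.round(s["force"],2),np.round(s["ee_rot"],3))
print(ang("scene"),ang("top"))
im=get_image("scene")[130:200,260:370];cv2.imwrite("pics/s5.png",cv2.resize(im,None,fx=6,fy=6)[...,::-1])
E
```

```text
[0.5291 0.05   0.1508] [ 0.7  -0.79  0.03] [3.108 0.46  0.   ]
('scene', 25, array([0.061, 0.487, 0.069, 0.479, 0.053, 0.492, 0.081])) ('top', 60, array([-0.182,  0.482,  0.072,  0.473,  0.058,  0.491,  0.082]))
```

View pics/s5.png

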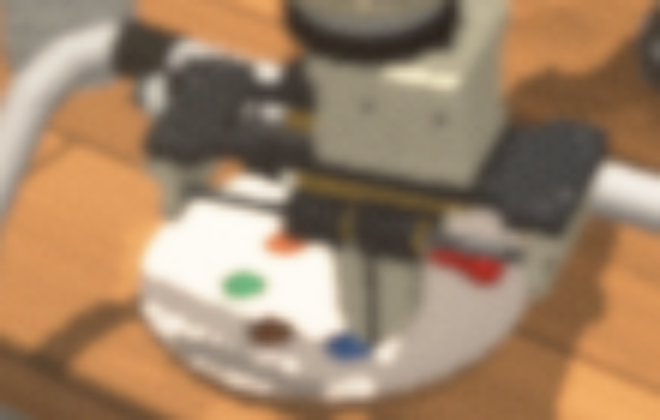

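The lever has sprung back: the sleeve end at (0.482, 0.082) matches the start, the fingers are clear, and the force is zero. Now the second press, following the arc.

jog_arm --motion '[[[-0.008,0.003,0,0,0,0,1],[-0.016,0.006,0,0,0,0,1],[-0.025,0.006,0,0,0,0,1],[-0.029,0.004,0,0,0,0,1],[-0.033,0.002,0,0,0,0,1],[-0.037,0,0,0,0,0,1],[-0.041,-0.002,0,0,0,0,1],[-0.045,-0.004,0,0,0,0,1],[-0.048,-0.006,0,0,0,0,1],[-0.05,-0.007,0,0,0,0,1]]]'

```text
clock: 11.35
position: [0.4792, 0.0426, 0.1509]
ee_rot: [3.108, 0.46, 0.001]
force: [4.5, -0.3, 0.4]
width: 0.007
gripper_force: 1.5
```

jog_arm --motion '[[[-0.001,-0.0005,0,0,0,0,1],[-0.002,-0.001,0,0,0,0,1],[-0.003,-0.0015,0,0,0,0,1],[-0.003,-0.0015,0,0,0,0,1],[-0.003,-0.0015,0,0,0,0,1]]]'

```text
clock: 11.77
position: [0.4773, 0.0429, 0.151]
ee_rot: [3.108, 0.459, 0.004]
force: [5.8, -1.3, -1.2]
width: 0.008
gripper_force: 2.9
```

jog_arm --motion '[[[-0.001,0,0,0,0,0,1],[-0.0025,0,0,0,0,0,1],[-0.0025,0,0,0,0,0,1],[-0.0025,0,0,0,0,0,1],[-0.0025,0,0,0,0,0,1],[-0.0025,0,0,0,0,0,1],[-0.0025,0,0,0,0,0,1],[-0.0025,0,0,0,0,0,1]]]'

```text
clock: 12.43
position: [0.477, 0.0429, 0.1514]
ee_rot: [-3.107, -0.46, -0.01]
force: [14.3, 1.6, -6.7]
width: 0.004
gripper_force: 6.4
```

```bash
python3 - <<'E'
from h import *
s=observe();print(np.round(s["position"],4),np.round(s["force"],2),s["clock"])
print(ang("scene"))
E
```

```text
[0.477  0.0429 0.1514] [14.29  1.58 -6.66] 12.4333
('scene', 69, array([ 0.422,  0.449,  0.058,  0.431, -0.006,  0.48 ,  0.085]))
```

Firm again at 14 N, with the same angle as the first press. I'll hand it in.

```bash
python3 -c "
from cell import *
print(sign_off())"
```

```text
the job is handed in; nothing more can be done
None
```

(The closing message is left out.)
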